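# Seat the loose tap key of the vinegar dispenser

## Task

The tapered wooden key with the flat bar handle is loose in the tap of its vinegar dispenser. Keep pressing it down while you turn it clockwise (seen from above) until it has sunk fully home on the tap and its handle stands square across the spout, then let go and leave it seated. Do not turn it without pressing it in; leave the spoon rest and the round knob of the other dispenser alone.

Things in the scene. Friction and masses are not known exactly. Their poses are not given: they have to be found in the camera images.
- handle (a point): Middle of the flat wooden bar handle (62 mm long, 14 mm thick, 28 mm high) of the loose tap key, on the key's vertical axis: 125 mm above the counter with the key standing proud, 115 mm with it home. Its x axis runs along the bar, y across the 14 mm, z up; it turns and sinks with the key. 25 mm below this point is a 31 mm collar disc that rests on the tap's rim when home.
- dispenser: Fixed steel vinegar dispenser with that key. Origin on the counter under the key's axis. Upright tap body 34 mm in diameter, rim 85 mm above the counter; a bent spout reaches 62 mm to its -x side; the tank (150 mm deep, 130 mm wide, 104 mm high with cap) begins 88 mm to its +x side.
- key_turn (a joint): Turn of that key, rad, growing clockwise seen from above. 0: bar in line with the spout; 1.571: bar square across the spout (the tap is shut). It can turn from 0 to 2.0, starts between 0 and 0.6, takes about 0.2 N m and stays where it is left.
- key_press (a joint): How far that key has sunk into its tapered hole, m: near 0 standing proud, 0.010 fully home. It moves against 5 N of friction and stays where left; turning alone does not sink it. Pressed straight down it wedges: it can sink 2 mm plus 6.4 mm for each rad of key_turn, so it gets home once key_turn is past 1.25. Press with some 6 to 20 N while turning.
- round_knob (a joint): Turn (rad, starts at 0) of the round 42 mm knob on the other dispenser, which has the same steel tank and tap. Its key is already home. To be left alone.
- spoon_rest: Blue ceramic spoon rest, a round dish of 84 mm diameter, 14 mm high, with a 50 mm tab on its -x side; loose on the counter between the two dispensers; origin under the dish's centre. To be left alone.

How it is judged:
By the outcome, as a careful person would: the job done as asked, in the order asked, and still so for the second after the job is handed in, with the robot touching nothing.
It also fails if it takes over 35 s, if anything falls off the work surface, if the arm or the gripper's body presses on something with over 40 N, if the wrist force passes 120 N, or if a joint passes its speed limit or range.

## Robot

A 6-joint arm with a two-finger parallel gripper is mounted at the origin on the work surface. World frame = base frame: x ahead of the robot, y to its left, z up, the work surface at z = 0. Lengths are in m, angles in rad, forces in N, time in s.
With the tool pointing down it reaches from about 0.35 to 0.875 m from the base axis. Payload 15.5 kg.
Tool frame: the origin (TCP) lies at the very end of the fingers, on their centre line; the grasp point (between the pads) lies 19 mm behind it; z points along the fingers, y is the line along which they close (so a half turn about z gives the same grasp; the last joint's range is limited). The gripper opens to 85 mm and grips with 20 to 120 N. Pads are 22 mm wide; open, the fingers measure 114 mm over their backs; the gripper's body (76 mm by 85 mm) begins 54 mm behind the grasp point. The pads swing forward as they close: fully open they stand 13 mm farther back than shut.
Start: joints at [-1.339, 0.494, 1.345, -0, 1.302, -0.096], TCP at [0.201, -0.592, 0.231] pointing down, gripper open.
Joint ranges: [-2.91, 2.91], [-0.82, 2.16], [0.22, 2.67], [-1.22, 4.37], [0.12, 2.79], [-3.08, 3.08]. Speed limits (rad/s): [1.89, 1.89, 2.57, 3.01, 3.01, 3.01].

## Interface

Orientations are given as a unit quaternion [x, y, z, w].
In Python, from bench import robot, optics, workorder gives the robot as it stands.
- The arm moves only by the tool send_rows, never from a script. Its argument "commands" is a list of rows, each a list of 3 entries, a list of its own where there are three numbers: the shift along the tool's x, y, z normalised to -1 to 1, where 1 is 2.5 cm, then the turn, a rotation vector about the tool's x, y, z normalised to -1 to 1, where 1 is 0.12 rad, then the gripper's target within -1 to 1 (shut at 1, half-way at 0, fully open at -1). A call has 1 to 12 rows; each row shifts and turns the commanded pose from where the row before left it, along the tool's axes as they then stand; what a row does not reach is not made up. A row lasts 1/8 s, in which the tool goes at most 62.5 mm and 10.7 degrees, less where a joint would pass 70% of its speed; a pose out of reach is approached as far as the arm can. A call with a number of a shift or a turn outside -1 to 1 is refused whole. A call with a gripper value outside its range is refused whole. The fingers move at their own pace and stop on an object; "newtons" is the grip in N (left out, the last holds). Time passes only in rows, so rows that do not move let the fingers close. It gives the time, the measured TCP pose, the force, the opening and the grip force at its end, in the units of the state.
- robot.read_state(): the state, without advancing time (a new reading comes with each control period).
- optics.snapshot(name): name is "side" or "top"; returns the picture (480x640x3 uint8, blue, green, red); there is no depth.
- optics.camera_info(name): a dict with "fx", "fy", "cx", "cy" (pixels), "extrinsics" (4x4, takes a point from world to camera coordinates). Camera axes: x right, y up, looking along -z (the intrinsics and any distortion apply to the point x, -y, -z); pixel columns grow to the right and rows downward; lengths in m; the calibration is good to about 2 mm. A picture is of the moment at which its call begins. camera_info takes no time and is no camera call.
- workorder.job_done(): hands the job in; it is judged then, once.
The state is a dict: "time_s": time; "q": joint angles; "qd": joint speeds; "joint_torque": joint torques, N m; "position": TCP position; "ee_rot": TCP orientation; "force": force on the tool from outside, world axes, zero at the start; "ft_torque": the same for the moment, N m; "gripper_width": finger opening in m; "gripper_force": force on a finger pad.
Only numpy, scipy, OpenCV 4.12 (cv2) and the standard library are available. Lean on these libraries where they do the work, as an engineer would, in place of code of your own. Each camera call takes 0.05 s, during which the arm holds its last target. There are 200 camera calls.

## Working session

There is one attempt and no reset: what is moved stays moved. The work goes in short steps, Python scripts to look and compute and a tool call to move; the robot and the scene stay as the last step left them, time stands still between calls to the robot, and variables do not carry over. Pictures are saved under pics/ and viewed, at most 10 in all, crops included, and the job is handed in when it is done.

Besides the shell and the picture viewer there is one more tool, called after "Emit:" as name([rows], argument=value, ...), one row to a line, values as JSON. send_rows: Moves the arm, as the interface text tells. Scaled input: -1 to 1 covers 2.5 cm each way for a shift and 0.12 rad each way for a turn. Its arguments: {"type":"object","properties":{"commands":{"type":"array","items":{"type":"array"}},"newtons":{"type":"number"}},"required":["commands"]}

```bash
mkdir -p pics; python3 - <<'E'
from bench import robot, optics
import cv2,numpy as np
for n in("top","side"):
    cv2.imwrite(f"pics/{n}0.png",optics.snapshot(n)); c=optics.camera_info(n); print(n,{k:(np.round(v,4).tolist()) for k,v in c.items() if k!='name'})
s=robot.read_state();print(s)
E
```

```text
top {'fx': 540.5372, 'fy': 540.5372, 'cx': 317.6488, 'cy': 244.5313, 'extrinsics': [[-0.0182, -0.9991, 0.0384, -0.0151], [0.9924, -0.0134, 0.1225, -0.4824], [-0.1219, 0.0403, 0.9917, -0.7657], [0.0, 0.0, 0.0, 1.0]]}
side {'fx': 595.3522, 'fy': 595.3522, 'cx': 316.4283, 'cy': 249.0025, 'extrinsics': [[0.7627, -0.6463, 0.0256, -0.3485], [0.3316, 0.4247, 0.8424, -0.2583], [-0.5553, -0.634, 0.5382, -0.6425], [0.0, 0.0, 0.0, 1.0]]}
{'time_s': 0.1, 'q': array([-1.33949039e+00,  4.94113869e-01,  1.34606895e+00,  7.74375425e-07,
        1.30249879e+00, -9.54946674e-02]), 'qd': array([-1.12908577e-05, -3.07401786e-03, -2.84230686e-03,  1.27521187e-03,
       -9.94605722e-05, -2.91986203e-04]), 'joint_torque': array([ 8.22771872e-04, -8.83592319e+01, -3.84561825e+01, -1.01590228e-04,
        5.21857248e-03, -1.50335501e-05]), 'position': array([ 0.20056605, -0.59160286,  0.23076442]), 'ee_rot': array([ 9.86679718e-01,  1.62674026e-01, -3.65722300e-05, -5.43247483e-04]), 'force': array([-0.51970193,  0.31201473,  0.09202793]), 'ft_torque': array([ 0.00352468, -0.00917606,  0.01212427]), 'gripper_force': 0.0, 'gripper_width': 0.08515057284359309}
```

View pics/top0.png

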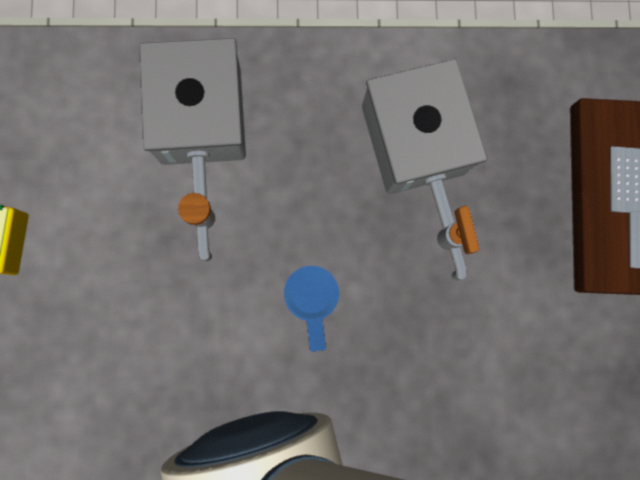

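View pics/side0.png

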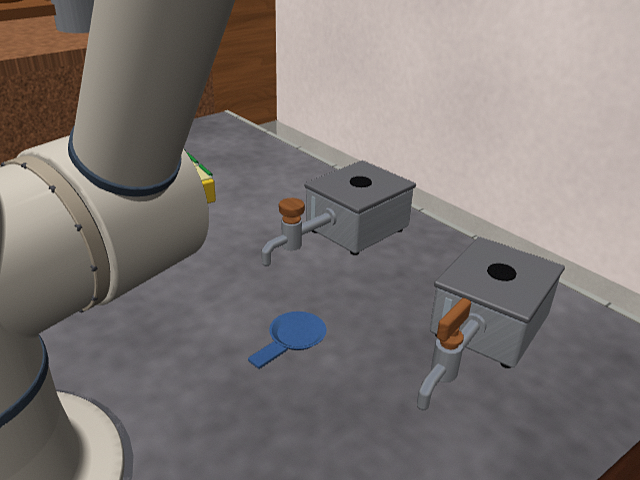

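The top view shows the target bar handle at about (467,229) with the spout running down to (460,275) and the tank cap at (427,119). The side view shows the handle at (454,320). The round knob is at (194,208) and the spoon rest at (312,293), both in the top view and clear of the target.

```bash
cat > h.py <<'E'
import cv2,numpy as np
from bench import robot, optics
def ray(n,p):
    c=optics.camera_info(n);E=np.array(c["extrinsics"]);R=E[:3,:3]
    d=R.T@np.array([(p[0]-c["cx"])/c["fx"],-(p[1]-c["cy"])/c["fy"],-1]);return -R.T@E[:3,3],d
def plane(n,p,z):
    o,d=ray(n,p);return o+d*(z-o[2])/d[2]
def tri(a,b):
    (o1,d1),(o2,d2)=ray("top",a),ray("side",b)
    s=np.linalg.lstsq(np.c_[d1,-d2],o2-o1,rcond=None)[0]
    p,q=o1+s[0]*d1,o2+s[1]*d2;return (p+q)/2,np.linalg.norm(p-q)
def orange(im,box):
    h=cv2.cvtColor(im,cv2.COLOR_BGR2HSV);m=cv2.inRange(h,(5,120,60),(22,255,255))
    k=np.zeros_like(m);x0,y0,x1,y1=box;k[y0:y1,x0:x1]=m[y0:y1,x0:x1];return k
E
python3 - <<'E'
from h import *
t=cv2.imread("pics/top0.png");s=cv2.imread("pics/side0.png")
h=cv2.cvtColor(t,cv2.COLOR_BGR2HSV)
m=orange(t,(440,195,490,260))
v=h[...,2][m>0];print("V hist",np.histogram(v,10))
c=plane("top",(427,119),.104);print("cap",c)
# black cap by mask
b=cv2.inRange(h,(0,0,0),(180,255,40));k=np.zeros_like(b);k[100:138,408:446]=b[100:138,408:446];M=cv2.moments(k,True);cc=(M['m10']/M['m00'],M['m01']/M['m00']);c=plane("top",cc,.104);print(cc,c)
for th in (0,):
    print(cv2.minAreaRect(cv2.findNonZero(m)))
A=t[195:262,435:490];B=s[285:360,420:485]
A=cv2.resize(A,None,fx=7,fy=7,interpolation=0);B=cv2.resize(B,None,fx=6,fy=6,interpolation=0)
H=max(A.shape[0],B.shape[0]);pad=lambda X:cv2.copyMakeBorder(X,0,H-X.shape[0],0,0,0)
cv2.imwrite("pics/crop.png",np.hstack([pad(A),pad(B)]))
E
```

```text
V hist (array([ 92,  77,  36,  30,  22,  27,  59,  94, 111, 305]), array([ 68. ,  78.6,  89.2,  99.8, 110.4, 121. , 131.6, 142.2, 152.8,
       163.4, 174. ]))
cap [ 0.64602775 -0.17446508  0.104     ]
(426.71751412429376, 118.70809792843691) [ 0.64644853 -0.17408862  0.104     ]
((461.5294494628906, 230.61766052246094), (47.051910400390625, 24.98116683959961), 75.96376037597656)
```

View pics/crop.png

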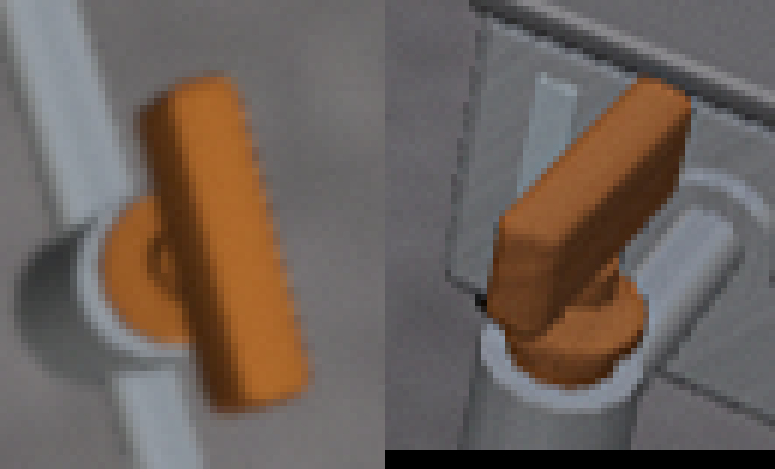

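The crop shows the bar's top face centred at about (469,229.7) in the top image. Its right edge runs from (469.3,208.6) to (478.6,248.6).

```bash
python3 - <<'E'
from h import *
s=robot.read_state()
from scipy.spatial.transform import Rotation as R
T=R.from_quat(s["ee_rot"]).as_matrix()
t=cv2.imread("pics/top0.png");hv=cv2.cvtColor(t,cv2.COLOR_BGR2HSV)[...,2]
m=orange(t,(440,195,490,260));m[hv<135]=0
m=cv2.morphologyEx(m,cv2.MORPH_OPEN,np.ones((3,9),np.uint8)[:, :])
n,l,st,ce=cv2.connectedComponentsWithStats(m);print(st[1:],ce[1:])
h=plane("top",(469,229.7),.139);a=plane("top",(469.3,208.6),.139);b=plane("top",(478.6,248.6),.139)
c=plane("top",(426.7,118.7),.104)
print("handle",h,"edge len",np.linalg.norm(a-b))
ang=lambda v:np.arctan2(v[1],v[0])
print("bar yaw",ang(a-b),"disp yaw",ang(c-h),"dist",np.linalg.norm((c-h)[:2]))
print("side check top-edge tri", tri((469,229.7),(420+595/6,285+145/6)))
print("tool x,y",T[:,0],T[:,1],"handle in tool",T.T@(h-s["position"]))
# tool-frame yaw in world of tool y (closing), needs perpendicular to bar
print("y yaw",ang(T[:,1]))
E
```

```text
[[460 208  19  42 409]] [[468.90709046 228.55745721]]
handle [ 0.48529028 -0.21360865  0.139     ] edge len 0.05302866800301643
bar yaw 0.1762956198128783 disp yaw 0.24060289713288593 dist 0.1659502570933795
side check top-edge tri (array([ 0.5083053 , -0.243009  ,  0.13982858]), np.float64(0.07107730532870368))
tool x,y [9.47074320e-01 3.21014363e-01 1.04574355e-04] [ 0.32101428 -0.94707373 -0.00108392] handle in tool [ 0.39098698 -0.26648837  0.09209421]
y yaw -1.243995869647854
```

Emit:
send_rows([
  [[0.98,-0.67,0],[0,0,0],-1],
  [[0.98,-0.67,0],[0,0,0],-1],
  [[0.98,-0.67,0],[0,0,0],-1],
  [[0.98,-0.67,0],[0,0,0],-1],
  [[0.98,-0.67,0],[0,0,0],-1],
  [[0.98,-0.67,0],[0,0,0],-1],
  [[0.98,-0.67,0],[0,0,0],-1],
  [[0.98,-0.67,0],[0,0,0],-1],
  [[0.98,-0.67,0],[0,0,0],-1],
  [[0.98,-0.67,0],[0,0,0],-1],
  [[0.98,-0.67,0],[0,0,0],-1],
  [[0.98,-0.67,0],[0,0,0],-1],
])

```text
time_s: 1.6
position: [0.4149, -0.3062, 0.2311]
ee_rot: [0.987, 0.163, -0.0, -0.0]
force: [0.1, -0.1, -0.0]
gripper_width: 0.0853
gripper_force: 0.0
```

Emit:
send_rows([
  [[0.98,-0.67,0],[0,0,0],-1],
  [[0.98,-0.67,0],[0,0,0],-1],
  [[0.98,-0.67,0],[0,0,0],-1],
  [[0.98,-0.67,0],[0,0,0],-1],
  [[0,0,0],[0,0,0.65],-1],
  [[0,0,0],[0,0,0.6],-1],
  [[0,0,0],[0,0,0],-1],
  [[0,0,0],[0,0,0],-1],
])

```text
time_s: 2.6
position: [0.4857, -0.2123, 0.2312]
ee_rot: [0.996, 0.089, -0.0, -0.0]
force: [0.1, -0.4, -0.6]
gripper_width: 0.0852
gripper_force: 0.0
```

```bash
cat > st.py <<'E'
from h import *
from scipy.spatial.transform import Rotation as R
def show(tx=.487,ty=-.213,tz=.139):
    s=robot.read_state();T=R.from_quat(s["ee_rot"]).as_matrix()
    print(round(s["time_s"],2),s["position"].round(4),"yaw",np.arctan2(T[1,0],T[0,0]).round(3),"zaxis",T[:,2].round(3),"F",s["force"].round(1),"M",s["ft_torque"].round(2),"w",round(s["gripper_width"],4),"gf",round(s["gripper_force"],1),"q6",s["q"][5].round(2))
    print("rel tool units",(T.T@(np.array([tx,ty,tz])-s["position"])/.025).round(3))
E
python3 - <<'E'
from st import *
show()
print(tri((469,228.6),(455.3,311.2)))
im=[optics.snapshot(n) for n in("top","side")]
a=im[0][150:300,380:530];b=im[1][250:400,370:520]
cv2.imwrite("pics/a1.png",cv2.resize(np.hstack([a,b]),None,fx=2.6,fy=2.6))
E
```

```text
2.6 [ 0.4857 -0.2123  0.2312] yaw 0.178 zaxis [-0.  0. -1.] F [ 0.1 -0.4 -0.6] M [0.04 0.02 0.01] w 0.0852 gf 0.0 q6 0.87
rel tool units [0.045 0.037 3.687]
(array([ 0.48678224, -0.21430059,  0.1358373 ]), np.float64(0.0011153213673693874))
```

View pics/a1.png

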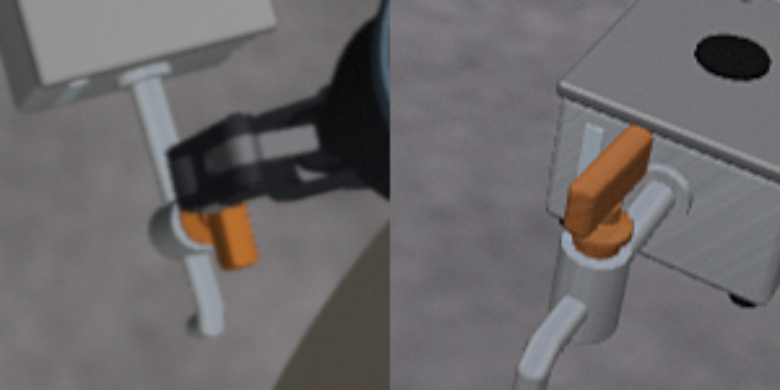

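The two-view triangulation agrees with the plane estimate at (0.487, -0.214). The fingers are above the bar, so I'll descend and close.

Emit:
send_rows([
  [[0.04,0.07,0.7],[0,0,0],-1],
  [[0,0,0.7],[0,0,0],-1],
  [[0,0,0.7],[0,0,0],-1],
  [[0,0,0.7],[0,0,0],-1],
  [[0,0,0.7],[0,0,0],-1],
  [[0,0,0.6],[0,0,0],-1],
  [[0,0,0.4],[0,0,0],-1],
  [[0,0,0.25],[0,0,0],-1],
  [[0,0,0],[0,0,0],-1],
])

```text
time_s: 3.82
position: [0.4871, -0.2138, 0.1123]
ee_rot: [0.996, 0.088, -0.0, -0.0]
force: [0.3, 0.4, -0.4]
gripper_width: 0.0854
gripper_force: 0.0
```

Emit:
send_rows([
  [[0,0,0],[0,0,0],0.3],
  [[0,0,0],[0,0,0],0.6],
  [[0,0,0],[0,0,0],1],
  [[0,0,0],[0,0,0],1],
  [[0,0,0],[0,0,0],1],
  [[0,0,0],[0,0,0],1],
  [[0,0,0],[0,0,0],1],
  [[0,0,0],[0,0,0],1],
], newtons=70)

```text
time_s: 4.82
position: [0.4874, -0.2142, 0.1127]
ee_rot: [0.996, 0.088, 0.0, 0.0]
force: [-0.8, -5.4, 3.5]
gripper_width: 0.0125
gripper_force: 69.1
```

```bash
python3 - <<'E'
from st import *
show(.487,-.2138,.112)
E
```

```text
4.83 [ 0.4874 -0.2142  0.1127] yaw 0.177 zaxis [ 0.    -0.001 -1.   ] F [-0.8 -5.4  3.5] M [-0.99  0.18  0.22] w 0.0125 gf 69.1 q6 0.87
rel tool units [-0.012 -0.018  0.028]
```

Gripped well with small side loads. Next I press down, watching the force.

Emit:
send_rows([
  [[0,0.02,0.03],[0,0,0],1],
  [[0,0,0.03],[0,0,0],1],
  [[0,0,0.02],[0,0,0],1],
  [[0,0,0],[0,0,0],1],
])

```text
time_s: 5.32
position: [0.4875, -0.2144, 0.1112]
ee_rot: [0.996, 0.088, 0.0, 0.0]
force: [-2.3, -0.9, 16.1]
gripper_width: 0.0125
gripper_force: 71.1
```

Emit:
send_rows([
  [[0,0,0.02],[0,0,0.5],1],
  [[0,0,0.02],[0,0,0.5],1],
  [[0,0,0],[0,0,0],1],
])

```text
time_s: 5.7
position: [0.4875, -0.2145, 0.1103]
ee_rot: [1.0, 0.028, 0.0, 0.0]
force: [-2.9, -1.9, 19.0]
gripper_width: 0.0131
gripper_force: 71.3
```

```bash
python3 - <<'E'
from st import *
show(.487,-.2138,.112)
E
```

```text
5.7 [ 0.4875 -0.2145  0.1103] yaw 0.056 zaxis [ 0.001 -0.    -1.   ] F [-2.9 -1.9 19. ] M [-0.31  0.64 -0.08] w 0.0131 gf 71.3 q6 0.99
rel tool units [-0.02  -0.028 -0.068]
```

Emit:
send_rows([
  [[0,0,0.01],[0,0,0.5],1],
  [[0,0,0.013],[0,0,0.5],1],
  [[0,0,0.013],[0,0,0.5],1],
  [[0,0,0.015],[0,0,0.5],1],
  [[0,0,0.015],[0,0,0.5],1],
  [[0,0,0.015],[0,0,0.5],1],
])

```text
time_s: 6.45
position: [0.4875, -0.2145, 0.1082]
ee_rot: [0.988, -0.152, 0.0, 0.0]
force: [-2.9, -3.2, 16.2]
gripper_width: 0.0123
gripper_force: 71.0
```

```bash
python3 - <<'E'
from st import *
show(.487,-.2138,.112)
E
```

```text
6.45 [ 0.4875 -0.2145  0.1082] yaw -0.305 zaxis [ 0.001 -0.001 -1.   ] F [-2.9 -3.2 16.2] M [-0.54  0.6   0.1 ] w 0.0123 gf 71.0 q6 1.35
rel tool units [-0.029 -0.022 -0.153]
```

Emit:
send_rows([
  [[0,0,0.014],[0,0,0.5],1],
  [[0,0,0.015],[0,0,0.5],1],
  [[0,0,0.015],[0,0,0.5],1],
  [[0,0,0.015],[0,0,0.5],1],
  [[0,0,0.015],[0,0,0.5],1],
  [[0,0,0.015],[0,0,0.5],1],
  [[0,0,0.015],[0,0,0.5],1],
  [[0,0,0.015],[0,0,0.5],1],
])

```text
time_s: 7.45
position: [0.4875, -0.2146, 0.1052]
ee_rot: [0.924, -0.383, 0.001, 0.0]
force: [-2.8, -4.9, 16.2]
gripper_width: 0.0129
gripper_force: 70.9
```

```bash
python3 - <<'E'
from st import *
show(.487,-.2138,.112)
E
```

```text
7.45 [ 0.4875 -0.2146  0.1052] yaw -0.785 zaxis [ 0.001 -0.001 -1.   ] F [-2.8 -4.9 16.2] M [-0.82  0.67  0.17] w 0.0129 gf 70.9 q6 1.83
rel tool units [-0.038 -0.009 -0.273]
```

Emit:
send_rows([
  [[0,0,0.015],[0,0,0.5],1],
  [[0,0,0.015],[0,0,0.5],1],
  [[0,0,0.015],[0,0,0.5],1],
  [[0,0,0.012],[0,0,0.5],1],
  [[0,0,0.005],[0,0,0.5],1],
])

```text
time_s: 8.07
position: [0.4875, -0.2147, 0.1039]
ee_rot: [0.856, -0.516, 0.001, 0.0]
force: [-4.0, -4.7, 24.1]
gripper_width: 0.0128
gripper_force: 72.1
```

```bash
python3 - <<'E'
from st import *
show(.487,-.2138,.112)
E
```

```text
8.07 [ 0.4875 -0.2147  0.1039] yaw -1.085 zaxis [ 0.001 -0.001 -1.   ] F [-4.  -4.7 24.1] M [-0.78  1.07  0.19] w 0.0128 gf 72.1 q6 2.13
rel tool units [-0.041  0.001 -0.322]
```

Emit:
send_rows([
  [[0,0,-0.015],[0,0,0.5],1],
  [[0,0,0],[0,0,0.5],1],
  [[0,0,0],[0,0,0.5],1],
  [[0,0,0],[0,0,0.5],1],
  [[0,0,0],[0,0,0],1],
])

```text
time_s: 8.7
position: [0.4874, -0.2147, 0.104]
ee_rot: [0.789, -0.615, 0.001, 0.0]
force: [-3.9, -5.4, 16.6]
gripper_width: 0.0127
gripper_force: 71.0
```

```bash
python3 - <<'E'
from st import *
show(.487,-.2138,.112)
im=[optics.snapshot(n) for n in("top","side")]
a=im[0][150:300,380:530];b=im[1][250:400,370:520]
cv2.imwrite("pics/a2.png",cv2.resize(np.hstack([a,b]),None,fx=2.6,fy=2.6))
E
```

```text
8.7 [ 0.4874 -0.2147  0.104 ] yaw -1.324 zaxis [ 0.001 -0.001 -1.   ] F [-3.9 -5.4 16.6] M [-0.92  0.82  0.02] w 0.0127 gf 71.0 q6 2.37
rel tool units [-0.039  0.007 -0.32 ]
```

View pics/a2.png

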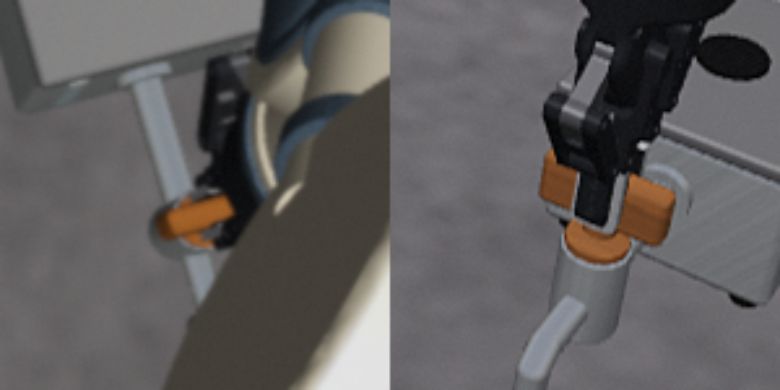

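The bar now lies across the spout and the collar sits at the rim. z stopped sinking while I kept turning, so it has reached the stop. One last firm press, then unload and release.

Emit:
send_rows([
  [[0,0,0.01],[0,0,0],1],
  [[0,0,0],[0,0,0],1],
])

```text
time_s: 9.05
position: [0.4875, -0.2148, 0.104]
ee_rot: [0.789, -0.614, 0.001, 0.0]
force: [-6.1, -4.6, 21.0]
gripper_width: 0.0126
gripper_force: 71.7
```

Emit:
send_rows([
  [[0,0,-0.02],[0,0,0],1],
  [[0,0,-0.015],[0,0,0],1],
  [[0,0,0],[0,0,0],0.8],
  [[0,0,0],[0,0,0],0.4],
  [[0,0,0],[0,0,0],0],
  [[0,0,0],[0,0,0],-0.5],
  [[0,0,0],[0,0,0],-1],
  [[0,0,0],[0,0,0],-1],
  [[0,0,0],[0,0,0],-1],
  [[0,0,0],[0,0,0],-1],
])

```text
time_s: 10.3
position: [0.4873, -0.2143, 0.104]
ee_rot: [0.789, -0.614, 0.0, -0.0]
force: [-0.1, 0.3, -0.8]
gripper_width: 0.0853
gripper_force: 0.0
```

Emit:
send_rows([
  [[0,0,-0.3],[0,0,0],-1],
  [[0,0,-0.7],[0,0,0],-1],
  [[0,0,-1],[0,0,0],-1],
  [[0,0,-1],[0,0,0],-1],
  [[0,0,-1],[0,0,0],-1],
  [[0.8,0,-0.5],[0,0,0],-1],
  [[1,0,0],[0,0,0],-1],
  [[1,0,0],[0,0,0],-1],
  [[1,0,0],[0,0,0],-1],
  [[1,0,0],[0,0,0],-1],
  [[1,0,0],[0,0,0],-1],
  [[1,0,0],[0,0,0],-1],
])

```text
time_s: 11.8
position: [0.529, -0.3799, 0.217]
ee_rot: [0.789, -0.614, 0.0, -0.0]
force: [-0.6, -0.3, 0.1]
gripper_width: 0.0851
gripper_force: 0.0
```

```bash
python3 - <<'E'
from st import *
show()
im=[optics.snapshot(n) for n in("top","side")]
for n,i in zip("ts",im): cv2.imwrite(f"pics/raw3{n}.png",i)
a=im[0][185:275,420:510];b=im[1][280:370,400:490]
cv2.imwrite("pics/a3.png",cv2.resize(np.hstack([a,b]),None,fx=4.4,fy=4.4,interpolation=0))
E
```

```text
11.8 [ 0.529  -0.3799  0.217 ] yaw -1.323 zaxis [ 0. -0. -1.] F [-0.6 -0.3  0.1] M [-0.03  0.06 -0.01] w 0.0851 gf 0.0 q6 2.18
rel tool units [-6.885 -0.007  3.12 ]
```

View pics/a3.png

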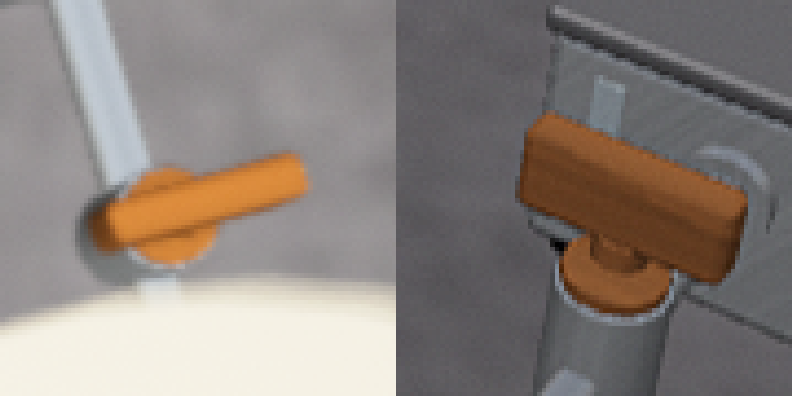

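The bar is square across the spout and the collar looks flush on the rim. I'll check the height and angle numerically.

```bash
python3 - <<'E'
from h import *
T=lambda x,y:(420+x/4.4,185+y/4.4)
S=lambda x,y:(400+(x-396)/4.4,280+y/4.4)
print(tri(T(208,196),S(639,160)))
a=plane("top",T(110,203),.129);b=plane("top",T(298,152),.129);c=plane("top",T(125,248),.129);d=plane("top",T(306,190),.129)
ang=lambda v:np.arctan2(v[1],v[0]); print(ang(b-a),ang(d-c))
p=optics.camera_info("side");E=np.array(p["extrinsics"])
for z in(.129,.139):
    q=E@[.4873,-.2143,z,1];u=np.array([p["cx"]-p["fx"]*q[0]/q[2],p["cy"]+p["fy"]*q[1]/q[2]]);print(z,u,"crop",(u-[400,280])*4.4+[396,0])
E
```

```text
(array([ 0.48706457, -0.2148413 ,  0.12810707]), np.float64(0.0001697411475822823))
-1.3206461964645058 -1.27773663577718
0.129 [455.17610031 315.45866565] crop [638.77484137 156.01812885]
0.139 [456.45600037 308.82758485] crop [644.40640165 126.84137335]
```

```bash
python3 -c "
from bench import workorder;print(workorder.job_done())"
```

```text
the job is handed in; nothing more can be done
None
```

The key was pressed (about 16–24 N) throughout the clockwise turn, is seated fully home with its handle square across the spout to within about 0.05 rad by the cameras, and was released at about 10 s; the job is handed in, with the spoon rest and round knob untouched.

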